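# Shut the battery flap and hold the cover plate over its screw bosses

## Robot

A 7-joint arm with a two-finger parallel gripper is mounted at the origin on a cart in front of the work surface, level with it; the furniture and walls round the work are solid. World frame = base frame: x ahead of the robot, y to its left, z up, the work surface at z = 0. Lengths are in m, angles in rad, forces in N, time in s.
With the tool pointing down it reaches from about 0.4 to 0.9 m from the base axis. Payload 5.6 kg.
Tool frame: the origin (TCP) lies between the finger pads; the fingertips stand 8 mm ahead of it and the grasp point (between the pads) lies 11 mm behind it (tip_extent is the z of the fingertips in the tool frame, in m); z points along the fingers, y is the line along which they close (so a half turn about z gives the same grasp; the last joint's range is limited). The gripper opens to 92 mm and grips with 3 to 60 N. Pads are 20 mm wide; open, the fingers measure 128 mm over their backs; the gripper's body (75 mm by 189 mm) begins 69 mm behind the grasp point.
Start: joints at [1.178, 0.468, -0.012, 1.603, 0.006, 1.071, -0.056], TCP at [0.223, -0.611, 0.223] pointing down, gripper open.
Joint ranges: [-2.53, 2.53], [-0.31, 2.02], [-1.57, 1.55], [0.28, 2.44], [-1.29, 4.43], [0.15, 1.84], [-2.92, 2.92]. Speed limits (rad/s): [2.57, 2.57, 3.14, 3.14, 3.14, 3.14, 3.14].

## Interface

Orientations are given as a unit quaternion [x, y, z, w].
In Python, from cell import * gives the robot as it stands.
- The arm moves only by the tool play_rows, never from a script. Its argument "commands" is a list of rows, each an object of numbers: "tx", "ty", "tz": the shift along the world's x, y, z in cm; "yaw": the turn about the world's z in degrees. A call has 1 to 20 rows; each row is the pose to reach, as a shift and turn from the pose commanded when the call began; what a row does not reach only later rows make up. A row lasts 1/10 s, in which the tool goes at most 50 mm and 8.59 degrees, less where a joint would pass 70% of its speed; a pose out of reach is approached as far as the arm can. A call with a gripper value outside its range is refused whole. "hand" is the finger opening in cm, from 0 to 9.19, set as the call begins (left out, the last holds). The fingers move at their own pace and stop on an object; "force" is the grip in N (left out, the last holds). Time passes only in rows, so rows that repeat a pose let the fingers close. It gives the time, the measured TCP pose, the force, the opening and the grip force at its end, in the units of the state.
- state(): the state, without advancing time (a new reading comes with each control period).
- grab_frame(name): name is "side" or "top"; returns a dict with "image" (384x512x3 uint8, red, green, blue), "camera_matrix" (3x3 intrinsics, pixels), "R" (3x3) and "t" (3): a world point X has camera coordinates R X + t. Camera axes: x right, y down, z forward; pixel columns grow to the right and rows downward; lengths in m; the calibration is good to about 2 mm. A picture is of the moment at which its call begins. There is no depth.
- hand_in(): hands the job in; it is judged then, once.
The state is a dict: "clock": time; "qpos": joint angles; "joint_velocities": joint speeds; "joint_torque": joint torques, N m; "position": TCP position; "tcp_rot": TCP orientation; "contact_force": force on the tool from outside, world axes, zero at the start; "torque": the same for the moment, N m; "grip_width": opening from 0.0 (shut) to 1.0 (fully open); "grasp_force": force on a finger pad.
Only numpy, scipy, OpenCV 4.12 (cv2) and the standard library are available. Lean on these libraries where they do the work, as an engineer would, in place of code of your own. Each camera call takes 0.05 s, during which the arm holds its last target. There are 200 camera calls.

## Task

The batteries of the tablet counter have just been changed: press its hinged battery flap down until the catch holds it shut by itself, and let go of it. Then pick up the loose cover plate by its bar handle and hold it level over the open counter, about 15 mm above the three screw bosses and touching nothing, with its three holes lined up so that each threaded hole is fully visible through its plate hole and a colleague can start the screws. Finish while still holding the plate there, and leave the vials and the plaster roll where they stand.

Things in the scene. Friction and masses are not known exactly. Their poses are not given: they have to be found in the camera images.
- counter: base of a tablet counter, cover off: low grey plastic housing 200 x 150 mm, heavy, does not move; left or right in the work area, turned up to 0.4 rad. Origin: centre of its underside, on the worktop; x along its 200 mm length, away from the robot at yaw 0; z up. Its flat deck is 42 mm high; three round bosses 22 mm wide rise to 60 mm. A battery well in the deck's middle is covered by the flap
- flap (a joint): angle of the white battery flap: 0 = shut (flat, top face 47 mm above the worktop), grows as it opens upward; starts at 0.55 to 0.85. A light spring lifts it again to about 0.4 rad when let go too early; pressed fully down its edge snaps under the catch, which holds it (rests below 0.03). Closed fingers pressing straight down near the counter's middle (x = 0) with 10 to 12 N do it
- flap_hinge (a point): middle of the flap's hinge line, at counter x = 42, y = 0 mm, 45 mm above the worktop; the line runs along the counter's y
- flap_edge (a point): middle of the flap's free edge, on its upper face. The flap is 84 mm from hinge to edge (towards the counter's -x, to x = -42 mm when shut), 66 mm wide, 4 mm thick
- catch_top (a point): top of the spring catch that holds the flap's edge: steel nose between two guides, 57 mm above the worktop, at counter x = -46 to -59 mm, y within 21 mm of the middle
- cover: loose dark steel cover plate 180 x 130 x 5 mm, about 0.3 kg, lying flat on the worktop on the other side of the work area from the counter, bar handle up, turned up to 0.5 rad. Origin: centre of its underside; x along its 180 mm length, z up. Three 16 mm through holes match the bosses: the plate's end with two holes (+x) belongs over the counter's end with two bosses (+x)
- cover_bar (a point): centre of the plate's black bar handle, 34 mm straight above the plate's origin: bar 96 mm long (plate x), 14 mm wide (plate y), 12 mm high, on two 12 mm square posts at plate x = +-38 mm; 23 mm of air between bar and plate
- vial_clear: small clear glass vial with a green cap, 25 mm wide, 58 mm high, standing at the back; origin at the centre of its underside; leave it alone
- vial_brown: small brown glass vial with a red cap, 25 mm wide, 58 mm high, standing at the back; origin at the centre of its underside; leave it alone
- plaster_roll: roll of cloth plaster lying flat, 50 mm wide, 25 mm high, at the back; origin at the centre of its underside; leave it alone
- hole_a (a point): centre of the plate's +y hole of the two-hole end, at plate x, y = (72, 50) mm, on the underside; goes over boss_a
- boss_a (a point): mouth of the threaded hole on the boss top at counter x, y = (72, 50) mm, 60 mm above the worktop
- hole_b (a point): centre of the plate's -y hole of the two-hole end, at plate x, y = (72, -50) mm, on the underside; goes over boss_b
- boss_b (a point): mouth of the threaded hole on the boss top at counter x, y = (72, -50) mm, 60 mm above the worktop
- hole_c (a point): centre of the plate's single hole of the other end, at plate x, y = (-72, 0) mm, on the underside; goes over boss_c
- boss_c (a point): mouth of the threaded hole on the boss top at counter x, y = (-72, 0) mm, 60 mm above the worktop

How it is judged:
On the way, in this order (a step that is already met when the one before it is completed fails the run):
1. the battery flap is shut, held by its catch, with the robot off it (value of joint flap below 0.06 rad and contact force between each of the arm, the fingers and counter below 0.1 N), for 0.3 s.
2. then the cover plate is lifted in the fingers, the flap still shut (height (world z) of cover above 0.03 m and contact force between the fingers and cover above 1 N and value of joint flap below 0.06 rad), for 0.2 s.
At the end, for the whole second after the job is handed in: The flap is shut (below 0.06 rad). The fingers grip the cover plate; the underside of each of its three holes is within 5 mm sideways of its own boss's thread and 5 to 30 mm above the boss top; the plate touches no part of the counter and is at rest (value of joint flap below 0.06 rad and horizontal distance between hole_a and boss_a below 0.005 m and z of hole_a in the frame of boss_a between 0.005 and 0.03 m and horizontal distance between hole_b and boss_b below 0.005 m and z of hole_b in the frame of boss_b between 0.005 and 0.03 m and horizontal distance between hole_c and boss_c below 0.005 m and z of hole_c in the frame of boss_c between 0.005 and 0.03 m and contact force between cover and counter below 0.1 N and contact force between the fingers and cover above 1 N and linear speed of cover below 0.02 m/s); the arm keeps its last pose, push and grip.
It fails at once if a vial or the plaster roll is moved by more than 20 mm (distance of any of vial_clear, vial_brown, plaster_roll from where it was at the start of the episode above 0.02 m).
It also fails if it takes over 54 s, if anything falls off the work surface, if the arm or the gripper's body presses on something with over 40 N, if the wrist force passes 120 N, or if a joint passes its speed limit or range.

## Working session

There is one attempt and no reset: what is moved stays moved. The work goes in short steps, Python scripts to look and compute and a tool call to move; the robot and the scene stay as the last step left them, time stands still between calls to the robot, and variables do not carry over. Pictures are saved under pics/ and viewed, at most 10 in all, crops included, and the job is handed in when it is done.

Besides the shell and the picture viewer there is one more tool, called after ">>>" as name([rows], argument=value, ...), one row to a line, values as JSON. play_rows: Moves the arm, as the interface text tells. Its arguments: {"type":"object","properties":{"commands":{"type":"array"},"hand":{"type":"number"},"force":{"type":"number"}},"required":["commands"]}

```bash
mkdir -p pics
python3 - <<'E'
from cell import *
import cv2,pickle
d={}
for n in("top","side"):
    f=grab_frame(n);d[n]=f
    cv2.imwrite(f"pics/{n}0.png",f["image"][:,:,::-1])
    print(n,f["camera_matrix"],f["R"],f["t"])
pickle.dump(d,open("f0.pkl","wb"))
s=state();print(s)
E
```

```text
top [[418.89024089   0.         260.56139711]
 [  0.         418.89024089 195.09161812]
 [  0.           0.           1.        ]] [[ 0.01957193 -0.99970901 -0.01410083]
 [-0.99252458 -0.0177281  -0.12075048]
 [ 0.12046536  0.01635874 -0.99258274]] [-0.06248074  0.58798234  0.84072804]
side [[361.98386134   0.         257.40410175]
 [  0.         361.98386134 190.53722282]
 [  0.           0.           1.        ]] [[ 0.84470516 -0.53479496  0.0216227 ]
 [-0.355375   -0.59060513 -0.72449582]
 [ 0.40022719  0.60430119 -0.68893996]] [-0.53321245  0.22518437  0.70859971]
{'clock': 0.1, 'qpos': array([ 1.17800354,  0.46826877, -0.01161308,  1.60357152,  0.00600413,
        1.07141314, -0.05630442]), 'joint_velocities': array([ 0.00068365, -0.0003391 , -0.00036126, -0.00322266, -0.00058094,
       -0.00094388,  0.00080653]), 'joint_torque': array([ 9.36657816e-04, -5.21649027e+01, -1.26134005e-02, -2.44368911e+01,
       -5.67812647e-02,  1.40405766e-02,  1.01459009e-04]), 'position': array([ 0.22251299, -0.61015303,  0.22173226]), 'tcp_rot': array([ 9.84749251e-01,  1.73977732e-01, -1.98368744e-04, -7.88575453e-04]), 'contact_force': array([-0.19822203,  0.49565325, -0.17302874]), 'torque': array([-0.03017897,  0.00976375, -0.06544995]), 'grasp_force': 0.0, 'grip_width': 1.0046303679505504}
```

View pics/top0.png

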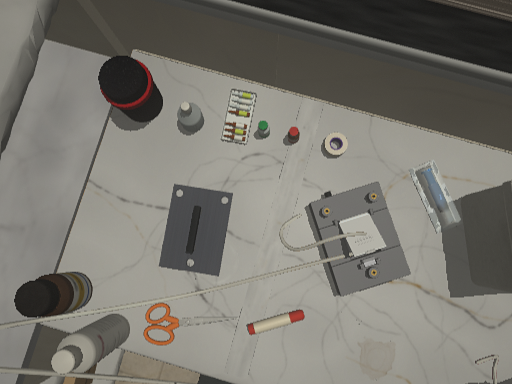

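View pics/side0.png

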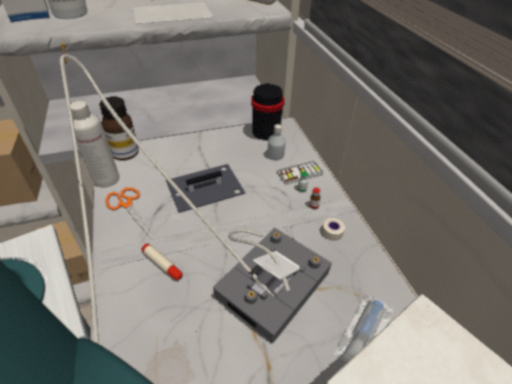

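The top view shows the counter on the right, with its bosses near px (326,211), (373,197) and (374,272) and the flap near (362,235). The plate is on the left, with holes near (180,194), (225,201) and (190,262). A white cord loops over the scene.

```bash
cat > h.py <<'E'
import numpy as np,cv2,pickle
def ray(f,uv):
    K,R,t=f["camera_matrix"],np.array(f["R"]),np.array(f["t"])
    d=R.T@np.linalg.solve(K,[uv[0],uv[1],1.]); return -R.T@t,d
def onz(f,uv,z):
    o,d=ray(f,uv); return o+d*(z-o[2])/d[2]
def tri(f,a,g,b):
    o,d=ray(f,a);p,e=ray(g,b); s=np.linalg.lstsq(np.c_[d,-e],p-o,rcond=None)[0]
    x=o+d*s[0];y=p+e*s[1]; return (x+y)/2,np.linalg.norm(x-y)
def proj(f,X):
    c=np.array(f["R"])@X+f["t"]; p=f["camera_matrix"]@c; return p[:2]/p[2]
def fit(loc,P):  # 2D rigid: P = R loc + t
    loc=np.array(loc,float);P=np.array(P)[:,:2]; a=loc-loc.mean(0);b=P-P.mean(0)
    th=np.arctan2((a[:,0]*b[:,1]-a[:,1]*b[:,0]).sum(),(a*b).sum())
    R=np.array([[np.cos(th),-np.sin(th)],[np.sin(th),np.cos(th)]])
    t=P.mean(0)-R@loc.mean(0); return t,th,np.linalg.norm(P-(loc@R.T+t),axis=1)
L=[(.072,.05),(.072,-.05),(-.072,0)]
def blobs(mask,mn=4):
    n,l,s,c=cv2.connectedComponentsWithStats(mask.astype(np.uint8))
    return [(c[i].round(1).tolist(),int(s[i,4])) for i in range(1,n) if s[i,4]>=mn]
E
python3 - <<'E'
from h import *
d=pickle.load(open("f0.pkl","rb"))
for n in d:
    im=d[n]["image"];h=cv2.cvtColor(im,cv2.COLOR_RGB2HSV)
    m=(h[...,0]>8)&(h[...,0]<28)&(h[...,1]>70)&(h[...,2]>60)
    print(n,[b for b in blobs(m,10) if b[1]<200])
t=d["top"]["image"];s=d["side"]["image"]
a=cv2.resize(t[170:310,150:420],None,fx=2.9,fy=2.9,interpolation=cv2.INTER_CUBIC)
cv2.imwrite("pics/topc.png",a[:,:,::-1])
a=cv2.resize(s[150:340,160:340],None,fx=3.1,fy=3.1,interpolation=cv2.INTER_CUBIC)
cv2.imwrite("pics/sidec.png",a[:,:,::-1])
f=d["top"]
# plate: dark region, bright spots inside
g=cv2.cvtColor(t,cv2.COLOR_RGB2GRAY);
print("holes",blobs((g[180:280,160:235]>120)))
E
```

```text
top [([234.4, 111.8], 26), ([247.7, 114.3], 13), ([231.5, 123.8], 26), ([244.8, 126.2], 12), ([230.8, 129.9], 26), ([243.9, 132.3], 13), ([296.5, 136.4], 15), ([229.9, 136.0], 27), ([243.1, 138.6], 11), ([373.3, 195.8], 27), ([326.3, 210.5], 24), ([373.6, 272.1], 29), ([77.8, 289.2], 195), ([417.1, 285.3], 18), ([92.5, 369.2], 34), ([73.8, 380.3], 138), ([89.0, 381.0], 24)]
side [([62.9, 47.0], 36), ([65.2, 59.7], 10), ([124.8, 120.2], 19), ([113.5, 124.3], 66), ([120.4, 143.2], 187), ([288.4, 171.7], 15), ([291.2, 178.1], 26), ([315.4, 197.8], 34), ([276.0, 234.3], 18), ([315.5, 259.0], 26), ([251.0, 293.7], 34), ([254.1, 333.5], 19), ([268.1, 365.3], 21)]
holes [([39.9, 49.2], 2392), ([19.2, 12.8], 38), ([64.3, 19.9], 35), ([29.9, 82.3], 38)]
```

View pics/topc.png

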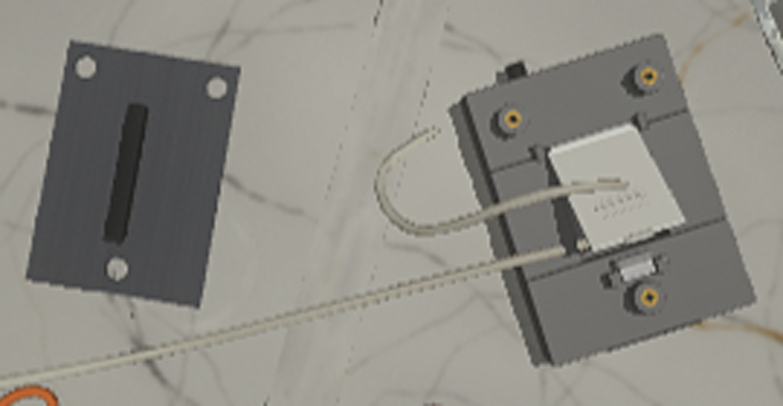

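View pics/sidec.png

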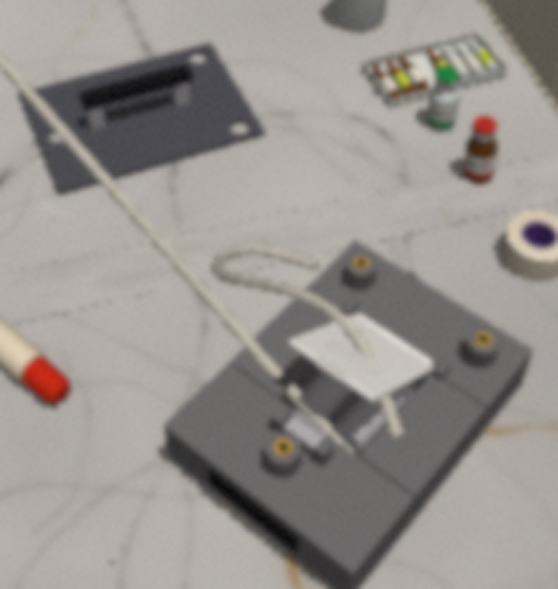

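Run:
```python
from h import *
d=pickle.load(open("f0.pkl","rb"));T,S=d["top"],d["side"]
B=[((326.3,210.5),(276,234.3)),((373.3,195.8),(315.5,259)),((373.6,272.1),(251,293.7))]
for a,b in B: print(tri(T,a,S,b),onz(T,a,.06),onz(S,b,.06))
for F,i in((T,0),(S,1)): print("counter",fit(L,[onz(F,p[i],.06) for p in B]))
H=[(179.2,192.8),(224.3,199.9),(189.9,262.3)]
P=[onz(T,p,.0025) for p in H];print("plate",fit(L,P))
g=cv2.cvtColor(S["image"],cv2.COLOR_RGB2GRAY)
print([( (b[0][0]+160,b[0][1]+155),b[1]) for b in blobs(g[155:215,160:250]>110)])
t,th,_=fit(L,P);print("S holes pred",[proj(S,np.r_[p[:2],.0025]) for p in P])
C=lambda x,y:(150+x/2.9,170+y/2.9);D=lambda x,y:(160+x/3.1,150+y/3.1)
print("cord end",tri(T,C(570,250),S,D(282,375)))
print("loop end on flap",tri(T,C(625,184),S,D(368,348)))
print("loop left end",tri(T,C(437,130),S,D(315,265)), "loop bend",tri(T,C(378,183),S,D(215,265)))
# intersection of cord near plate with top epipolar: sample
for u in [(100,110),(150,165),(190,205),(230,248)]:
    o,r=ray(S,u); print(u,[(z,proj(T,o+r*(z-o[2])/r[2]).round()) for z in(.05,.1,.2,.3,.4)])
```

```text
(array([ 0.55819331, -0.18589959,  0.05828809]), np.float64(0.002157270708669254)) [ 0.55709207 -0.1851275   0.06      ] [ 0.5583269  -0.18742381  0.06      ]
(array([ 0.5899165 , -0.28103601,  0.05855046]), np.float64(0.002469325685417737)) [ 0.58866819 -0.27998187  0.06      ] [ 0.59028515 -0.2822267   0.06      ]
(array([ 0.4373956 , -0.27946967,  0.05864286]), np.float64(0.0021802409659920797)) [ 0.43650082 -0.27862599  0.06      ] [ 0.43796098 -0.28059536  0.06      ]
counter (array([ 0.50467371, -0.2555662 ]), np.float64(0.3246043908303132), array([0.00015216, 0.00019241, 0.00011755]))
counter (array([ 0.50610801, -0.25772739]), np.float64(0.32420955925037875), array([1.05864704e-04, 4.04603467e-05, 1.22744281e-04]))
plate (array([0.51687187, 0.08694292]), np.float64(-0.13980860509531776), array([0.00028772, 0.00016164, 0.00035556]))
[((203.7, 182.9), 3328), ((223.2, 168.7), 12), ((236.8, 191.2), 18)]
S holes pred [array([222.59621904, 168.34105019]), array([235.81691343, 190.7662556 ]), array([177.51091568, 193.4629354 ])]
cord end (array([ 0.46779993, -0.22901885,  0.04500643
[... 241 characters left out ...]
p bend (array([ 0.50429833, -0.09185133, -0.00763841]), np.float64(0.01682485195697033))
(100, 110) [(0.05, array([-27., 295.])), (0.1, array([  1., 304.])), (0.2, array([ 70., 328.])), (0.3, array([164., 361.])), (0.4, array([299., 407.]))]
(150, 165) [(0.05, array([141., 279.])), (0.1, array([166., 289.])), (0.2, array([227., 314.])), (0.3, array([309., 347.])), (0.4, array([427., 395.]))]
(190, 205) [(0.05, array([235., 267.])), (0.1, array([258., 277.])), (0.2, array([313., 302.])), (0.3, array([389., 337.])), (0.4, array([498., 386.]))]
(230, 248) [(0.05, array([314., 259.])), (0.1, array([335., 269.])), (0.2, array([386., 295.])), (0.3, array([457., 330.])), (0.4, array([558., 380.]))]
```

The two cameras agree to about 2.5 mm. The counter is at about (0.5054, -0.2567) with yaw 0.324, and the plate is at about (0.517, 0.087) with yaw -0.140. I'll move above the flap with the fingers closed.

>>> play_rows([
  {"tx": 5, "ty": 6},
  {"tx": 9, "ty": 11},
  {"tx": 12, "ty": 15},
  {"tx": 15, "ty": 19},
  {"tx": 18, "ty": 23},
  {"tx": 21, "ty": 27},
  {"tx": 24, "ty": 31},
  {"tx": 26.5, "ty": 34},
  {"tx": 28.3, "ty": 35.3, "yaw": -1.5},
  {"tx": 28.3, "ty": 35.3, "yaw": -1.5},
  {"tx": 28.3, "ty": 35.3, "yaw": -1.5},
  {"tx": 28.3, "ty": 35.3, "yaw": -1.5},
], hand=0, force=20)

```text
schema error: expected keys tx, ty, tz, yaw
```

>>> play_rows([
  {"tx": 5, "ty": 6, "tz": 0, "yaw": 0},
  {"tx": 10, "ty": 12, "tz": 0, "yaw": 0},
  {"tx": 15, "ty": 18, "tz": 0, "yaw": 0},
  {"tx": 18, "ty": 22, "tz": 0, "yaw": 0},
  {"tx": 21, "ty": 26, "tz": 0, "yaw": 0},
  {"tx": 24, "ty": 30, "tz": 0, "yaw": 0},
  {"tx": 26.5, "ty": 33, "tz": 0, "yaw": 0},
  {"tx": 28.3, "ty": 35.3, "tz": 0, "yaw": -1.5},
  {"tx": 28.3, "ty": 35.3, "tz": 0, "yaw": -1.5},
  {"tx": 28.3, "ty": 35.3, "tz": 0, "yaw": -1.5},
  {"tx": 28.3, "ty": 35.3, "tz": 0, "yaw": -1.5},
  {"tx": 28.3, "ty": 35.3, "tz": 0, "yaw": -1.5},
], hand=0, force=20)

```text
clock: 1.3
position: [0.5047, -0.2589, 0.2222]
tcp_rot: [0.987, 0.16, -0.001, 0.0]
contact_force: [-0.5, 0.6, -0.4]
grip_width: 0.007
grasp_force: 0.0
```

>>> play_rows([
  {"tx": 0, "ty": 0.2, "tz": -4, "yaw": 0},
  {"tx": 0, "ty": 0.2, "tz": -8, "yaw": 0},
  {"tx": 0, "ty": 0.2, "tz": -11, "yaw": 0},
  {"tx": 0, "ty": 0.2, "tz": -12, "yaw": 0},
  {"tx": 0, "ty": 0.2, "tz": -13, "yaw": 0},
  {"tx": 0, "ty": 0.2, "tz": -14, "yaw": 0},
  {"tx": 0, "ty": 0.2, "tz": -14.7, "yaw": 0},
  {"tx": 0, "ty": 0.2, "tz": -15.4, "yaw": 0},
  {"tx": 0, "ty": 0.2, "tz": -16, "yaw": 0},
  {"tx": 0, "ty": 0.2, "tz": -16.3, "yaw": 0},
  {"tx": 0, "ty": 0.2, "tz": -16.3, "yaw": 0},
])

```text
clock: 2.4
position: [0.5057, -0.256, 0.0597]
tcp_rot: [0.987, 0.161, -0.0, 0.0]
contact_force: [-0.6, -0.5, 1.0]
grip_width: 0.004
grasp_force: 0.6
```

>>> play_rows([
  {"tx": 0, "ty": 0, "tz": -0.2, "yaw": 0},
  {"tx": 0, "ty": 0, "tz": -0.4, "yaw": 0},
  {"tx": 0, "ty": 0, "tz": -0.6, "yaw": 0},
  {"tx": 0, "ty": 0, "tz": -0.6, "yaw": 0},
])

```text
clock: 2.8
position: [0.5059, -0.2558, 0.0551]
tcp_rot: [0.987, 0.161, -0.0, 0.0]
contact_force: [-5.8, 0.6, 15.3]
grip_width: 0.006
grasp_force: 7.4
```

15 N at the shut height, so I'll lift off and look.

>>> play_rows([
  {"tx": 0, "ty": 0, "tz": 0, "yaw": 0},
  {"tx": 0, "ty": 0, "tz": 2, "yaw": 0},
  {"tx": 0, "ty": 0, "tz": 6, "yaw": 0},
  {"tx": 0, "ty": 2, "tz": 11, "yaw": 0},
  {"tx": 0, "ty": 7, "tz": 15, "yaw": 0},
  {"tx": 0, "ty": 12, "tz": 15, "yaw": 0},
  {"tx": 0, "ty": 17, "tz": 15, "yaw": -4},
  {"tx": 0, "ty": 22, "tz": 15, "yaw": -12},
  {"tx": 0, "ty": 22, "tz": 15, "yaw": -12},
  {"tx": 0, "ty": 22, "tz": 15, "yaw": -12},
], hand=5)

```text
clock: 3.8
position: [0.5058, -0.0318, 0.2036]
tcp_rot: [0.998, 0.06, 0.0, -0.001]
contact_force: [-0.6, -0.4, -0.0]
grip_width: 0.546
grasp_force: 0.0
```

Run:
```python
from h import *
from cell import *
d={n:grab_frame(n) for n in("top","side")};pickle.dump(d,open("f1.pkl","wb"))
a=cv2.resize(d["top"]["image"][150:320,150:420],None,fx=1.6,fy=1.6);b=cv2.resize(d["side"]["image"][150:350,160:340],None,fx=2,fy=2)
b=b[:272] if b.shape[0]<272 else cv2.resize(d["side"]["image"][205:341,190:340],(300,272))
cv2.imwrite("pics/c1.png",np.hstack([a,b])[:,:,::-1]);print(state()["position"],state()["contact_force"])
```

```text
[ 0.50577557 -0.03613265  0.20337169] [-0.12499503  0.61023557 -0.13114735]
```

View pics/c1.png

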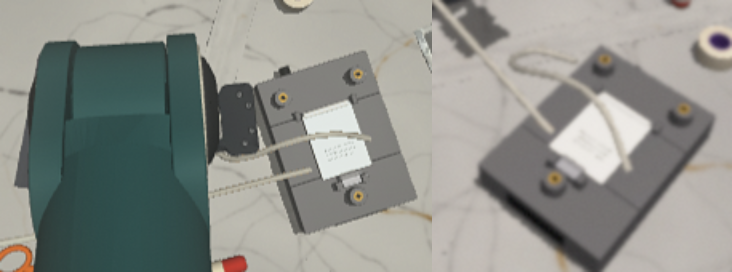

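The flap sits flat up to its catch in both views (side crop edge near (570,160)). I'll check that numerically and work out the move to the plate's bar.

Run:
```python
from h import *
d=pickle.load(open("f1.pkl","rb"));d0=pickle.load(open("f0.pkl","rb"))
for n in("top","side"):
    F=d[n]; c,th=((.5047,-.2556) if n=="top" else (.5061,-.2577)),.3244
    R=np.array([[np.cos(th),-np.sin(th)],[np.sin(th),np.cos(th)]])
    for a in(0,.1,.4):
        print(n,a,[proj(F,np.r_[np.array(c)+R@[.042-.084*np.cos(a),s*.033],.047+.084*np.sin(a)]).round(1).tolist() for s in(1,-1)])
    g=F["image"].min(2);m=(g>170).astype(np.uint8)
    m=cv2.morphologyEx(m,cv2.MORPH_OPEN,np.ones((5,5)))
    k,l,s,cc=cv2.connectedComponentsWithStats(m)
    p=proj(F,np.r_[c,.047]);i=min(range(1,k),key=lambda i:np.hypot(*(cc[i]-p)))
    q=cv2.findContours((l==i).astype(np.uint8),0,2)[0][0];print(s[i],cv2.boxPoints(cv2.minAreaRect(q)).round(1).tolist())
S=d0["side"]
H=[(223.2,168.7),(236.8,191.2)];T=[(179.2,192.8),(224.3,199.9)]
for a,b in zip(T,H): print("hole top/side",onz(d0["top"],a,.0025),onz(S,b,.0025))
```

```text
top 0 [[351.5, 262.3], [382.5, 252.4]]
top 0.1 [[352.3, 262.3], [383.6, 252.2]]
top 0.4 [[353.8, 259.6], [386.0, 249.4]]
[345 235  36  26 719] [[343.5, 237.10000610351562], [373.8999938964844, 227.60000610351562], [381.70001220703125, 252.60000610351562], [351.29998779296875, 262.1000061035156]]
side 0 [[247.8, 277.2], [274.5, 296.5]]
side 0.1 [[247.9, 274.6], [274.9, 294.0]]
side 0.4 [[250.1, 265.3], [277.6, 284.7]]
[ 250  252   48   44 1196] [[248.10000610351562, 277.5], [273.0, 245.6999969482422], [300.1000061035156, 267.0], [275.20001220703125, 298.79998779296875]]
hole top/side [0.59487754 0.12629728 0.0025    ] [0.59558854 0.12404477 0.0025    ]
hole top/side [0.58110563 0.02752735 0.0025    ] [0.58249848 0.02475298 0.0025    ]
```

The flap is shut: its corners match the angle-0 prediction. Now to the plate's bar.

>>> play_rows([
  {"tx": 0.6, "ty": 4, "tz": 0, "yaw": -7},
  {"tx": 1.2, "ty": 8, "tz": 0, "yaw": -15},
  {"tx": 1.2, "ty": 12.2, "tz": 0, "yaw": -15},
  {"tx": 1.2, "ty": 12.2, "tz": 0, "yaw": -15},
  {"tx": 1.2, "ty": 12.2, "tz": -4, "yaw": -15},
  {"tx": 1.2, "ty": 12.2, "tz": -8, "yaw": -15},
  {"tx": 1.2, "ty": 12.2, "tz": -11, "yaw": -15},
  {"tx": 1.2, "ty": 12.2, "tz": -13, "yaw": -15},
  {"tx": 1.2, "ty": 12.2, "tz": -13, "yaw": -15},
  {"tx": 1.2, "ty": 12.2, "tz": -13, "yaw": -15},
])

```text
clock: 4.9
position: [0.5182, 0.0847, 0.0736]
tcp_rot: [0.997, -0.075, -0.0, 0.0]
contact_force: [0.2, -0.3, 0.4]
grip_width: 0.541
grasp_force: 0.0
```

Run:
```python
from h import *
from cell import *
s=state();print(s["position"],2*np.arctan2(s["tcp_rot"][1],s["tcp_rot"][0]),s["contact_force"],s["grip_width"])
d={n:grab_frame(n) for n in("top","side")}
a=cv2.resize(d["side"]["image"][100:240,120:290],None,fx=3,fy=3);cv2.imwrite("pics/c2.png",a[:,:,::-1])
```

```text
[0.51819467 0.08468997 0.07359203] -0.14984585636456074 [ 0.19459755 -0.32716746  0.4321337 ] 0.5412459672912868
```

View pics/c2.png

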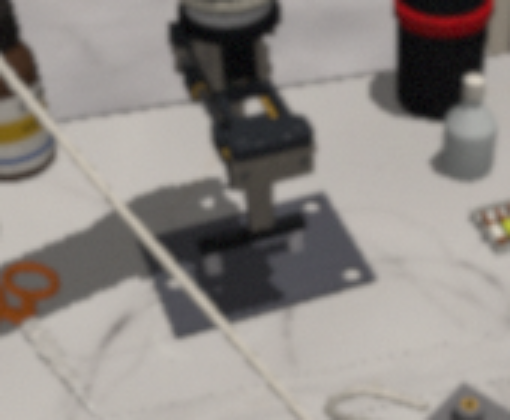

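The gripper is centred over the bar (crop around (255,230)). Descend and close.

>>> play_rows([
  {"tx": -0.1, "ty": 0.1, "tz": -2, "yaw": 0.6},
  {"tx": -0.1, "ty": 0.1, "tz": -4, "yaw": 0.6},
  {"tx": -0.1, "ty": 0.1, "tz": -5, "yaw": 0.6},
  {"tx": -0.1, "ty": 0.1, "tz": -5, "yaw": 0.6},
  {"tx": -0.1, "ty": 0.1, "tz": -5, "yaw": 0.6},
])

```text
clock: 5.5
position: [0.5174, 0.0874, 0.0245]
tcp_rot: [0.998, -0.069, 0.001, -0.0]
contact_force: [0.4, -0.4, -0.4]
grip_width: 0.548
grasp_force: 0.0
```

>>> play_rows([
  {"tx": 0, "ty": 0, "tz": 0, "yaw": 0},
  {"tx": 0, "ty": 0, "tz": 0, "yaw": 0},
  {"tx": 0, "ty": 0, "tz": 0, "yaw": 0},
  {"tx": 0, "ty": 0, "tz": 0, "yaw": 0},
  {"tx": 0, "ty": 0, "tz": 0, "yaw": 0},
  {"tx": 0, "ty": 0, "tz": 0, "yaw": 0},
  {"tx": 0, "ty": 0, "tz": 0, "yaw": 0},
  {"tx": 0, "ty": 0, "tz": 0, "yaw": 0},
], hand=0, force=40)

```text
clock: 6.3
position: [0.5168, 0.087, 0.0238]
tcp_rot: [0.998, -0.069, -0.0, 0.0]
contact_force: [-0.7, -1.7, 4.1]
grip_width: 0.146
grasp_force: 40.0
```

>>> play_rows([
  {"tx": 0, "ty": 0, "tz": 1, "yaw": 0},
  {"tx": 0, "ty": 0, "tz": 2.5, "yaw": 0},
  {"tx": 0, "ty": 0, "tz": 4.5, "yaw": 0},
  {"tx": 0, "ty": 0, "tz": 7, "yaw": 0},
  {"tx": 0, "ty": 0, "tz": 9.5, "yaw": 0},
  {"tx": 0, "ty": 0, "tz": 12, "yaw": 0},
  {"tx": 0, "ty": 0, "tz": 13.5, "yaw": 0},
  {"tx": 0, "ty": 0, "tz": 14, "yaw": 0},
  {"tx": 0, "ty": 0, "tz": 14, "yaw": 0},
  {"tx": 0, "ty": 0, "tz": 14, "yaw": 0},
])

```text
clock: 7.3
position: [0.5159, 0.0873, 0.1626]
tcp_rot: [0.998, -0.068, -0.001, 0.0]
contact_force: [0.1, 0.8, -3.8]
grip_width: 0.148
grasp_force: 40.0
```

>>> play_rows([
  {"tx": 0, "ty": -1, "tz": 0, "yaw": 1},
  {"tx": 0, "ty": -3, "tz": 0, "yaw": 3},
  {"tx": -0.2, "ty": -6, "tz": 0, "yaw": 5},
  {"tx": -0.3, "ty": -9, "tz": 0, "yaw": 8},
  {"tx": -0.5, "ty": -12, "tz": 0, "yaw": 10},
  {"tx": -0.6, "ty": -15, "tz": 0, "yaw": 12},
  {"tx": -0.7, "ty": -18, "tz": 0, "yaw": 15},
  {"tx": -0.8, "ty": -21, "tz": 0, "yaw": 17},
  {"tx": -0.9, "ty": -24, "tz": 0, "yaw": 19},
  {"tx": -1, "ty": -27, "tz": 0, "yaw": 21},
  {"tx": -1.1, "ty": -30, "tz": 0, "yaw": 23.5},
  {"tx": -1.2, "ty": -32.5, "tz": 0, "yaw": 25.5},
  {"tx": -1.2, "ty": -34, "tz": 0, "yaw": 26.6},
  {"tx": -1.2, "ty": -34.3, "tz": 0, "yaw": 26.6},
  {"tx": -1.2, "ty": -34.3, "tz": 0, "yaw": 26.6},
  {"tx": -1.2, "ty": -34.3, "tz": 0, "yaw": 26.6},
  {"tx": -1.2, "ty": -34.3, "tz": 0, "yaw": 26.6},
])

```text
clock: 9.0
position: [0.5049, -0.2541, 0.1634]
tcp_rot: [0.987, 0.164, -0.0, -0.0]
contact_force: [-0.2, 0.4, -3.1]
grip_width: 0.15
grasp_force: 40.0
```

Run:
```python
from h import *
from cell import *
s=state();print(s["position"],2*np.arctan2(s["tcp_rot"][1],s["tcp_rot"][0]),s["contact_force"],s["grip_width"],s["grasp_force"])
d={n:grab_frame(n) for n in("top","side")};pickle.dump(d,open("f2.pkl","wb"))
a=cv2.resize(d["top"]["image"][130:330,260:460],(500,500));b=cv2.resize(d["side"]["image"][170:350,180:340],(300,338));b=np.vstack([b,np.zeros((162,300,3),np.uint8)])
cv2.imwrite("pics/c3.png",np.hstack([a,b])[:,:,::-1])
```

```text
[ 0.5049164  -0.25411352  0.16337355] 0.3289241911141545 [-0.20904115  0.43430148 -3.07198622] 0.14982357041283642 39.998947978019714
```

View pics/c3.png

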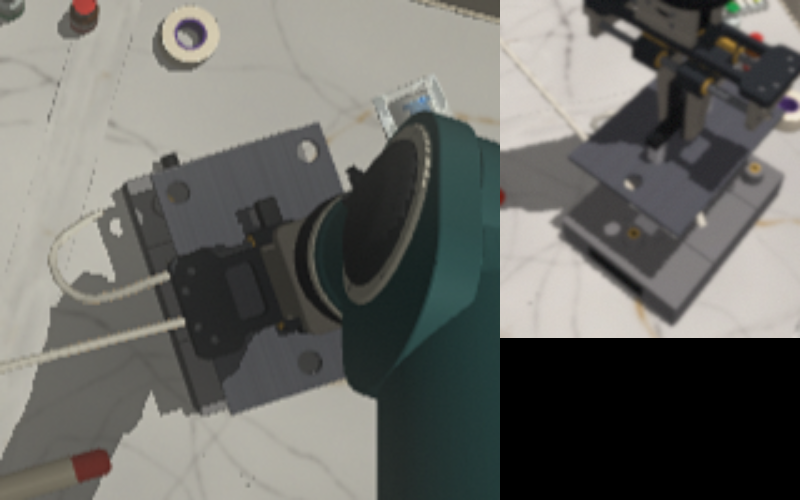

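The plate is held level over the counter, with holes at top-crop (178,191), (308,151) and (311,361). I'll descend to about 27 mm above the bosses and measure again.

>>> play_rows([
  {"tx": 0, "ty": 0, "tz": -1, "yaw": 0},
  {"tx": 0, "ty": 0, "tz": -2.5, "yaw": 0},
  {"tx": 0, "ty": 0, "tz": -4, "yaw": 0},
  {"tx": 0, "ty": 0, "tz": -5, "yaw": 0},
  {"tx": 0, "ty": 0, "tz": -5.2, "yaw": 0},
  {"tx": 0, "ty": 0, "tz": -5.2, "yaw": 0},
  {"tx": 0, "ty": 0, "tz": -5.2, "yaw": 0},
  {"tx": 0, "ty": 0, "tz": -5.2, "yaw": 0},
])

```text
clock: 9.9
position: [0.5052, -0.2559, 0.1122]
tcp_rot: [0.987, 0.163, 0.0, 0.0]
contact_force: [-0.1, -0.4, -3.3]
grip_width: 0.149
grasp_force: 40.0
```

Run:
```python
from h import *
from cell import *
s=state();print(s["position"],2*np.arctan2(s["tcp_rot"][1],s["tcp_rot"][0]),s["tcp_rot"],s["contact_force"])
d={n:grab_frame(n) for n in("top","side")};pickle.dump(d,open("f3.pkl","wb"))
z=s["position"][2]-.0238
c={"top":(.5047,-.2556),"side":(.5061,-.2577)};th=.3244
R=np.array([[np.cos(th),-np.sin(th)],[np.sin(th),np.cos(th)]])
rows=[]
for n in d:
    tiles=[]
    for l in L:
        p=proj(d[n],np.r_[np.array(c[n])+R@l,z+.005]);o=(int(p[0])-15,int(p[1])-15);print(n,"tile origin",o,"pred",p.round(1))
        t=d[n]["image"][o[1]:o[1]+30,o[0]:o[0]+30]
        tiles.append(cv2.resize(t,(260,260),interpolation=cv2.INTER_CUBIC))
    rows.append(np.hstack(tiles))
cv2.imwrite("pics/c4.png",np.vstack(rows)[:,:,::-1])
```

```text
[ 0.50517934 -0.25587944  0.11219943] 0.3269079290871567 [9.86670935e-01 1.62727068e-01 4.88641339e-04 3.59010213e-04] [-0.14407304 -0.38261117 -3.27871785]
top tile origin (313, 194) pred [328.8 209.1]
top tile origin (362, 178) pred [377.7 193.6]
top tile origin (363, 258) pred [378.  273.2]
side tile origin (261, 208) pred [276.9 224. ]
side tile origin (302, 233) pred [317.7 248.9]
side tile origin (236, 268) pred [251.1 283.9]
```

View pics/c4.png

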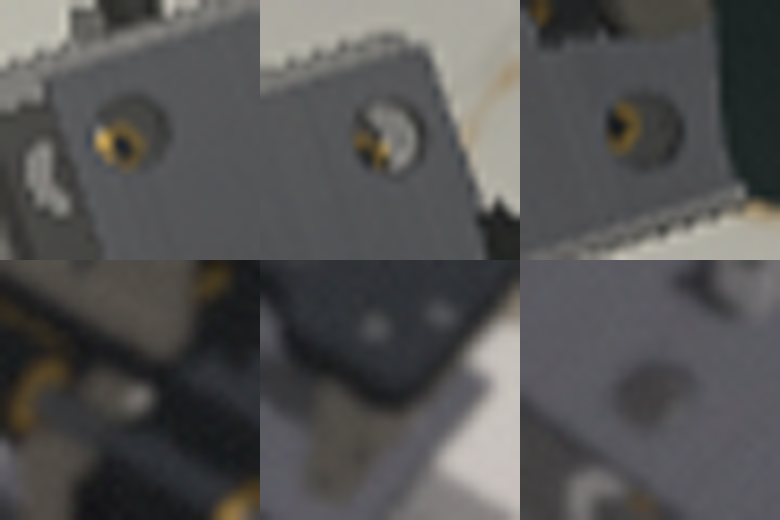

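In the top tiles the hole centres are about (327.5,208.9), (376.4,193.3) and (376.9,272.8), against predictions of (328.8,209.1), (377.7,193.6) and (378,273.2). So the plate sits about 2 mm too far in +y and 0.6 mm too far in +x. I'll correct that and lower by 13 mm.

>>> play_rows([
  {"tx": 0, "ty": -0.1, "tz": 0, "yaw": 0},
  {"tx": -0.06, "ty": -0.2, "tz": 0, "yaw": 0},
  {"tx": -0.06, "ty": -0.2, "tz": -0.5, "yaw": 0},
  {"tx": -0.06, "ty": -0.2, "tz": -0.9, "yaw": 0},
  {"tx": -0.06, "ty": -0.2, "tz": -1.2, "yaw": 0},
  {"tx": -0.06, "ty": -0.2, "tz": -1.3, "yaw": 0},
  {"tx": -0.06, "ty": -0.2, "tz": -1.3, "yaw": 0},
  {"tx": -0.06, "ty": -0.2, "tz": -1.3, "yaw": 0},
  {"tx": -0.06, "ty": -0.2, "tz": -1.3, "yaw": 0},
  {"tx": -0.06, "ty": -0.2, "tz": -1.3, "yaw": 0},
])

```text
clock: 11.0
position: [0.5042, -0.2577, 0.0988]
tcp_rot: [0.987, 0.163, 0.0, 0.0]
contact_force: [-0.2, 0.4, -2.5]
grip_width: 0.147
grasp_force: 40.0
```

Run:
```python
from h import *
from cell import *
s=state();print(s["position"],2*np.arctan2(s["tcp_rot"][1],s["tcp_rot"][0]),s["contact_force"])
d={n:grab_frame(n) for n in("top","side")};pickle.dump(d,open("f4.pkl","wb"))
z=s["position"][2]-.0238
c={"top":(.5047,-.2556),"side":(.5061,-.2577)};th=.3244
R=np.array([[np.cos(th),-np.sin(th)],[np.sin(th),np.cos(th)]])
rows=[]
for n in d:
    tiles=[]
    for l in L:
        X=np.array(c[n])+R@l
        p=proj(d[n],np.r_[X,z+.005]);o=(int(p[0])-15,int(p[1])-15);print(n,"pred in tile",((p-o+.5)*260/30).round(1))
        tile=np.ascontiguousarray(cv2.resize(d[n]["image"][o[1]:o[1]+30,o[0]:o[0]+30],(260,260),interpolation=cv2.INTER_CUBIC))
        ring=np.array([(proj(d[n],np.r_[X+.008*np.array([np.cos(a),np.sin(a)]),z+.005])-o+.5)*260/30 for a in np.linspace(0,6.28,24)])
        cv2.polylines(tile,[ring.astype(int)],True,(0,255,0),1);tiles.append(tile)
    rows.append(np.hstack(tiles))
cv2.imwrite("pics/c5.png",np.vstack(rows)[:,:,::-1])
```

```text
[ 0.5042288  -0.25769445  0.09875155] 0.327044545017583 [-0.18655292  0.42237722 -2.53892525]
top pred in tile [141.3 140.3]
top pred in tile [142.  138.6]
top pred in tile [135.9 140.9]
side pred in tile [139.1 136.1]
side pred in tile [141.3 134.4]
side pred in tile [134.9 142.7]
```

View pics/c5.png

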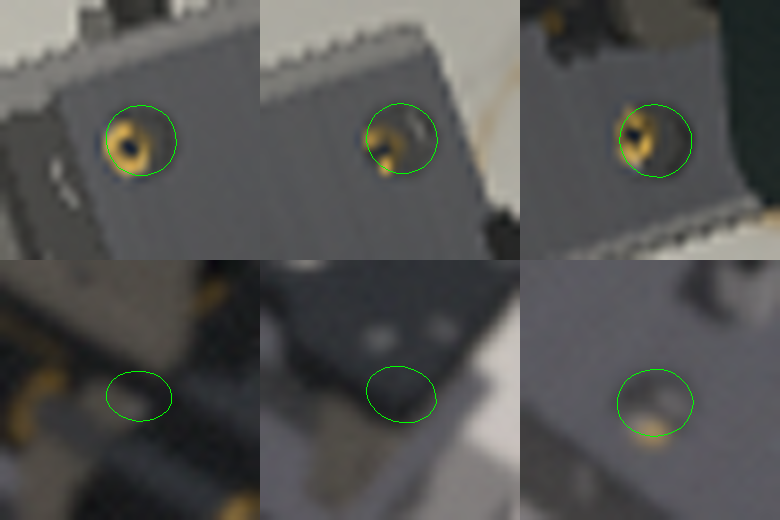

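The holes sit on the target rings in the top view to within about 1 mm, and brass shows through all three. The grip is 40 N and the gap about 15 mm, so I'm handing in.

```bash
python3 -c "
from cell import *
print(hand_in())"
```

```text
the job is handed in; nothing more can be done
None
```

The flap is shut on its catch, and the cover plate is held level about 15 mm above the bosses with its holes lined up to within about 1 mm in the top view; the job is handed in, but no verdict came back.

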